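# Put the three fixture locators back on their own bases

### The job

The three black locators of the checking fixture stand on one another's bases. Put each in the middle of the bare-metal base of its own outline, upright: the round ball locator on the round base, the square vee-block on the square base and the angle stop on the oblong base, its long side along the base; the empty rubber mat is there for parking one meanwhile. Set them down rather than drop them, and leave the tape roll, the white nylon block and the standing screw where they are.

Things in the scene. Friction and masses are not known exactly. Their poses are not given: they have to be found in the camera images.
- ball_locator: Loose. Ball locator: upright black steel cylinder 48 mm in diameter and 36 mm high, with a bright ball of 20 mm on a short stem of 12 mm diameter on its top; 60 mm high in all, about 0.4 kg. Origin: centre of its underside; z up. Grip the black cylinder across its diameter, in any direction.
- vee_block: Loose. Vee-block: black steel block 50 x 50 mm in plan, 45 mm high, with a bright V groove 34 mm wide and 17 mm deep along its x in its top; about 0.55 kg. Origin: centre of its underside; z up, x along the groove. Grip it across its two flat sides (along y, 50 mm); the lower 26 mm are solid and can be gripped along x (50 mm) too.
- angle_stop: Loose. Angle stop: L-shaped black steel block; foot 80 mm (x) by 40 mm (y) by 30 mm high, with an upright 16 mm thick (x) over the full 40 mm width at its +x end, rising to 56 mm; a small bright button on the upright's inner face; about 0.6 kg. Origin: centre of the foot's underside, x along the 80 mm length towards the upright, z up. Grip the foot across its 40 mm width (along y).
- base_round: The base belonging to the ball locator: round bare-aluminium disc 108 mm in diameter, 10 mm thick. It is screwed to the bench and cannot move. Origin: centre of its underside, on the bench top; its flat top is 10 mm above that.
- base_square: The base belonging to the vee-block: square bare-aluminium plate 100 x 100 mm, 10 mm thick. It is screwed to the bench and cannot move. Origin: centre of its underside, on the bench top; its flat top is 10 mm above that.
- base_oblong: The base belonging to the angle stop: oblong bare-aluminium plate 136 mm (x) by 76 mm (y), 10 mm thick, x along its length. It is screwed to the bench and cannot move. Origin: centre of its underside, on the bench top; its flat top is 10 mm above that.
- mat: Parking mat, empty at the start: square black rubber mat 110 x 110 mm, 4 mm thick, glued to the bench. Origin: centre of its underside, on the bench top; its flat top is 4 mm above that.
- tape_roll: Bystander, loose: roll of brown tape lying flat, 96 mm outside and 76 mm inside diameter, 24 mm high. Origin: centre of its underside.
- nylon_block: Bystander, loose: white nylon cube of 45 mm with a small grey disc on its top. Origin: centre of its underside.
- screw: Bystander, loose: black cap screw standing on its head; head 24 mm in diameter and 12 mm high, shank 16 mm in diameter, 42 mm high in all. Origin: centre of its underside.
There are look-alikes about, which are no part of the job. Leave any red or turquoise look-alike of the ball_locator alone.

How it is judged:
At the end, for the whole second after the job is handed in: Each locator is upright (0.1 rad) and at rest on top of its own base (ball locator: round, vee-block: square, angle stop: oblong), within 15 mm of the base's centre seen from above; the angle stop's length is within 15 degrees of the oblong base's, either way round (horizontal distance between ball_locator and base_round below 0.015 m and z of ball_locator in the frame of base_round between 0.007 and 0.014 m and angle between each of ball_locator, vee_block, angle_stop's own z axis and vertical below 0.1 rad and linear speed of each of ball_locator, vee_block, angle_stop below 0.02 m/s and horizontal distance between vee_block and base_square below 0.015 m and z of vee_block in the frame of base_square between 0.007 and 0.014 m and horizontal distance between angle_stop and base_oblong below 0.015 m and z of angle_stop in the frame of base_oblong between 0.007 and 0.014 m and angle between the x axis of angle_stop and the x axis of base_oblong, either way round below 0.26 rad); the robot touches nothing.
It fails at once if a locator is tipped over (angle between any of ball_locator, vee_block, angle_stop's own z axis and vertical above 0.6 rad).
It fails at once if a locator is dropped (falls freely, more than about 2 cm) ((linear speed of ball_locator above 0.65 m/s and contact force between ball_locator and the fingers below 0.1 N) or (linear speed of vee_block above 0.65 m/s and contact force between vee_block and the fingers below 0.1 N) or (linear speed of angle_stop above 0.65 m/s and contact force between angle_stop and the fingers below 0.1 N)).
It fails at once if the tape roll, nylon block or screw is shifted by more than 25 mm (distance of any of tape_roll, nylon_block, screw from where it was at the start of the episode above 0.025 m).
It also fails if it takes over 104 s, if anything falls off the work surface, if the arm or the gripper's body presses on something with over 40 N, if the wrist force passes 120 N, or if a joint passes its speed limit or range.

### The arm

A 6-joint arm with a two-finger parallel gripper is mounted at the origin on the work surface. World frame = base frame: x ahead of the robot, y to its left, z up, the work surface at z = 0. Lengths are in m, angles in rad, forces in N, time in s.
With the tool pointing down it reaches from about 0.35 to 0.975 m from the base axis. Payload 4.9 kg.
Tool frame: the origin (TCP) lies on the mounting face of the last link; the fingertips stand 173 mm ahead of it and the grasp point (between the pads) lies 155 mm ahead of it; z points along the fingers, y is the direction in which the jaws open and shut (so a half turn about z gives the same grasp; the last joint's range is limited). The gripper opens to 85 mm and grips with 20 to 120 N. Pads are 22 mm wide; open, the fingers measure 114 mm over their backs; the gripper's body (76 mm by 85 mm) begins 54 mm behind the grasp point. The pads swing forward as they close: fully open they stand 13 mm farther back than shut.
Start: joints at [1.037, 0.053, 1.613, -0, 1.476, -0.119], TCP at [0.252, 0.572, 0.405] pointing down, gripper open.
Joint ranges: [-3.01, 3.01], [-1.01, 2.22], [0.06, 2.58], [-1.02, 4.17], [0.09, 2.62], [-3.14, 3.14]. Speed limits (rad/s): [2.57, 2.57, 3.14, 3.14, 3.14, 3.14].

### API

Orientations are given as a unit quaternion [w, x, y, z].
In Python, from plant import manip gives the robot as it stands.
- The arm moves only by the tool play_rows, never from a script. Its argument "increments" is a list of rows, each an object with "offset": the shift along the tool's x, y, z in mm, a list of three; "twist": the turn about the tool's z in rad; "grip": the opening, from 0 (shut) to 1 (fully open). In form: [{"offset": [dx, dy, dz], "twist": twist, "grip": grip}, ...]. A call has 1 to 5 rows; each row is the pose to reach, as a shift and turn from the pose commanded when the call began, along the tool's axes at that moment; what a row does not reach only later rows make up. A row lasts 1/12 s, in which the tool goes at most 41.7 mm and 7.16 degrees, less where a joint would pass 70% of its speed; a pose out of reach is approached as far as the arm can. A call with a gripper value outside its range is refused whole. The fingers move at their own pace and stop on an object; the grip force is fixed at half the most. Time passes only in rows, so rows that repeat a pose let the fingers close. It gives the time, the measured TCP pose, the force and the opening at its end, in the units of the state.
- manip.state(): the state, without advancing time (a new reading comes with each control period).
- manip.grab_frame(name): name is "scene" or "top"; returns the picture (384x512x3 uint8, blue, green, red); there is no depth.
- manip.get_calibration(name): a dict with "fx", "fy", "cx", "cy" (pixels), "k1" (the pictures are not rectified: a ray, as slopes to the right and down, at radius r is drawn at 1 + k1 r^2 times it, then the intrinsics apply), "T" (4x4, takes a point from camera to world coordinates). Camera axes: x right, y down, z forward; pixel columns grow to the right and rows downward; lengths in m; the calibration is good to about 2 mm. A picture is of the moment at which its call begins. get_calibration takes no time and is no camera call.
- manip.job_done(): hands the job in, once; it reports no verdict.
Trained networks look in the newest picture that a camera, given by its name, has taken for a name from the list of things; names that differ only in an ending like _2 or _b are one class to them, and where a whole thing is asked for, a point or a joint stands for the part that bears it (a point fixed in the world has none). Each returns a list of dicts, best first, with "p" (0 to 1); they miss things now and then, are a little off and sometimes report something else, mostly with a low value. They report only what shows in the picture. A call takes as long as a camera call. They do not tell look-alikes from the thing itself.
- manip.boxes_of(query, camera): "xyz" ([x, y, z] in m, in the coordinates of the camera as it stood for that picture, good to about 4 mm: the middle of the surface that is visible of it).
- manip.tip_of(query, camera): "xyz" ([x, y, z] in m, in the coordinates of the camera as it stood for that picture, good to about 4 mm: a listed point, or the origin of a listed thing).
The state is a dict: "time": time; "joint_pos": joint angles; "joint_vel": joint speeds; "joint_efforts": joint torques, N m; "tool_pos": TCP position; "tool_rot": TCP orientation; "contact_force": force on the tool from outside, world axes, zero at the start; "ft_torque": the same for the moment, N m; "gripper_width": opening from 0.0 (shut) to 1.0 (fully open).
Only numpy, scipy, OpenCV 4.12 (cv2) and the standard library are available. Lean on these libraries where they do the work, as an engineer would, in place of code of your own. Each camera call takes 0.05 s, during which the arm holds its last target. There are 200 camera calls.

## Working session

There is one attempt and no reset: what is moved stays moved. The work goes in short steps, Python scripts to look and compute and a tool call to move; the robot and the scene stay as the last step left them, time stands still between calls to the robot, and variables do not carry over. Pictures are saved under pics/ and viewed, about 12 in all and at most 16, crops included, and the job is handed in when it is done.

Besides the shell and the picture viewer there is one more tool, called after "Emit:" by a JSON object that holds its "method" and its "body". play_rows: Moves the arm, as the interface text tells. Its arguments: {"type":"object","properties":{"increments":{"type":"array"}},"required":["increments"]}

```bash
mkdir -p pics
cat > h.py <<'E'
import numpy as np, cv2
from plant import manip
def w(cam,p):
    T=np.array(manip.get_calibration(cam)["T"]); return (T@np.r_[p,1])[:3]
def px(cam,P):
    c=manip.get_calibration(cam);T=np.array(c["T"]);p=np.linalg.inv(T)@np.r_[P,1];s=p[:2]/p[2];s=s*(1+c["k1"]*(s@s))
    return np.array([c["fx"]*s[0]+c["cx"],c["fy"]*s[1]+c["cy"]])
def ray(cam,u,v,z):
    c=manip.get_calibration(cam);T=np.array(c["T"]);d=np.array([(u-c["cx"])/c["fx"],(v-c["cy"])/c["fy"]]);s=d.copy()
    for _ in range(20): s=d/(1+c["k1"]*(s@s))
    r=T[:3,:3]@np.r_[s,1]; return T[:3,3]+r*(z-T[2,3])/r[2]
E
python3 - <<'E'
from h import *
for c in("scene","top"):
    f=manip.grab_frame(c); cv2.imwrite(f"pics/{c}0.png",cv2.resize(f,(800,600),interpolation=cv2.INTER_CUBIC))
    k=manip.get_calibration(c); print(c,k["fx"],np.array(k["T"]).round(3).tolist(),k["k1"])
    for n in "ball_locator vee_block angle_stop base_round base_square base_oblong mat tape_roll nylon_block screw".split():
        for d in manip.tip_of(n,c)[:4]:
            P=w(c,d["xyz"]); print(n,round(d["p"],2),P.round(3),px(c,P).round())
s=manip.state();print(s["time"],s["tool_pos"],s["tool_rot"])
E
```

```text
scene 456.05393125647953 [[-0.791, 0.327, -0.516, 1.112], [0.611, 0.397, -0.685, 0.643], [-0.019, -0.857, -0.514, 0.574], [0.0, 0.0, 0.0, 1.0]] -0.11354704204959193
ball_locator 0.69 [ 0.624 -0.259  0.008] [203. 181.]
ball_locator 0.69 [ 0.758 -0.35  -0.001] [140. 187.]
ball_locator 0.64 [ 0.649 -0.137  0.001] [221. 206.]
ball_locator 0.53 [ 0.625 -0.374 -0.001] [181. 168.]
vee_block 0.75 [ 0.489 -0.024  0.006] [304. 201.]
angle_stop 0.71 [0.427 0.238 0.007] [412. 243.]
angle_stop 0.41 [ 0.544  0.114 -0.003] [329. 240.]
base_round 0.94 [ 0.424  0.232 -0.003] [410. 244.]
base_square 0.92 [ 0.632 -0.251 -0.004] [202. 187.]
base_oblong 0.71 [ 0.485 -0.025 -0.   ] [305. 203.]
mat 0.66 [ 0.663  0.202 -0.003] [316. 288.]
tape_roll 0.64 [ 0.432 -0.226 -0.001] [270. 166.]
tape_roll 0.17 [ 0.644 -0.025  0.003] [251. 226.]
screw 0.52 [ 0.544  0.113 -0.   ] [328. 239.]
top 392.21465755250944 [[-0.022, -0.998, 0.051, 0.539], [-1.0, 0.022, -0.004, -0.038], [0.002, -0.051, -0.999, 0.93], [0.0, 0.0, 0.0, 1.0]] -0.04092149907808191
ball_locator 0.84 [ 0.624 -0.368 -0.001] [393. 178.]
ball_locator 0.
[... 187 characters left out ...]
238.]
angle_stop 0.8 [0.43  0.234 0.011] [141. 266.]
base_round 0.82 [0.428 0.234 0.001] [142. 266.]
base_round 0.7 [ 0.489 -0.023  0.012] [250. 238.]
base_round 0.27 [ 0.436 -0.229 -0.002] [338. 258.]
base_square 0.56 [ 0.632 -0.252 -0.001] [345. 175.]
base_square 0.43 [ 0.542  0.113 -0.005] [193. 217.]
base_oblong 0.78 [ 0.487 -0.025 -0.001] [251. 239.]
mat 0.83 [ 0.667  0.198 -0.001] [156. 165.]
tape_roll 0.65 [ 0.434 -0.225 -0.005] [336. 259.]
tape_roll 0.49 [ 0.64  -0.026 -0.002] [250. 174.]
nylon_block 0.78 [ 0.643 -0.025 -0.002] [250. 173.]
screw 0.75 [ 0.632 -0.249 -0.002] [344. 176.]
1.1 [0.25185773 0.57199754 0.40470332] [1.78315644e-06 2.05924262e-01 9.78567932e-01 1.04624009e-05]
```

View pics/top0.png

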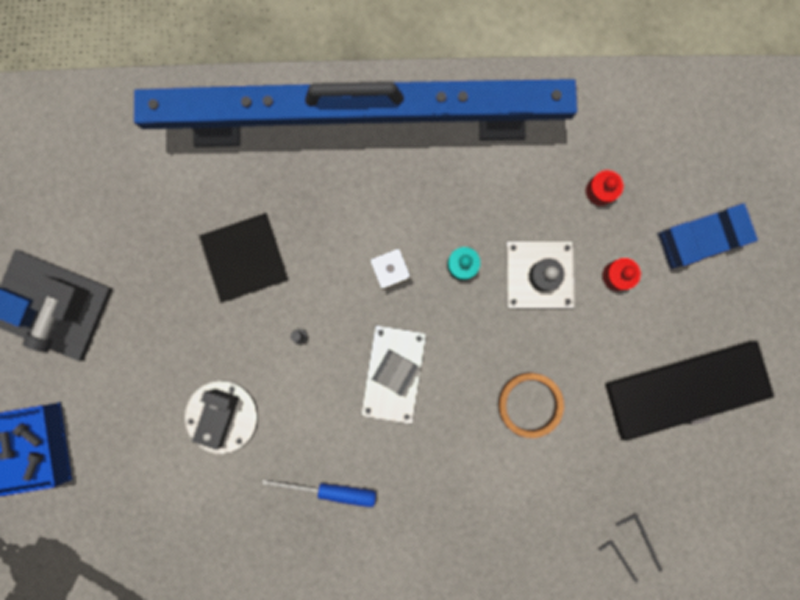

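View pics/scene0.png

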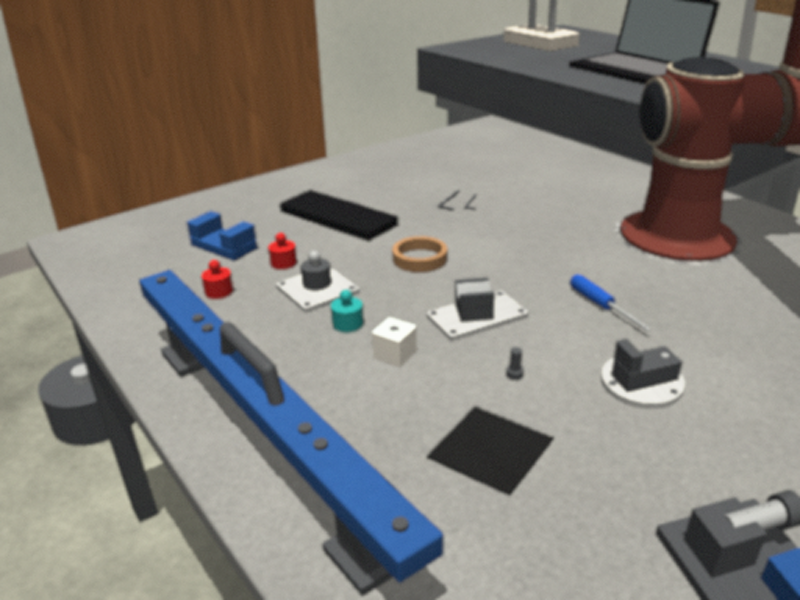

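The top view (800x600) shows the angle stop on the round base at (220,417), the vee-block on the oblong base at (395,372) and the black ball locator on the square base at (548,274). Candidates for the ball locator are black (548,274), red (605,188) and (622,274), and turquoise (464,263). By description it is the black one. The black slab at (690,390) is not the mat; the mat is the square at (244,257).

Run:
```python
from h import *
f=manip.grab_frame("top"); 
g=cv2.cvtColor(f,cv2.COLOR_BGR2GRAY)
def seg(m,u,v,r,z,name):
    k=np.zeros_like(m);k[v-r:v+r,u-r:u+r]=m[v-r:v+r,u-r:u+r]
    n,l,s,c=cv2.connectedComponentsWithStats(k);i=1+np.argmax(s[1:,4])
    cs,_=cv2.findContours((l==i).astype(np.uint8),cv2.RETR_EXTERNAL,cv2.CHAIN_APPROX_NONE);h=max(cs,key=cv2.contourArea)[:,0]
    P=np.array([ray("top",*p,z)[:2] for p in h]);R=cv2.minAreaRect((P*1000).astype(np.float32));print(name,s[i,4],np.round(R[0],1),np.round(R[1],1),"ang",round(R[2],1))
br=(g>165).astype(np.uint8);dk=(g<75).astype(np.uint8)
seg(br,141,266,36,.01,"round");seg(br,252,239,38,.01,"oblong");seg(br,346,175,36,.01,"square")
seg(dk,156,165,40,.004,"mat")
seg(dk,349,175,16,.04,"ball");seg(dk,137,266,22,.04,"angle");seg((g<150).astype(np.uint8),252,239,18,.045,"vee")
def crop(u,v,r=32): return cv2.resize(f[v-r:v+r,u-r:u+r],(390,390),interpolation=cv2.INTER_CUBIC)
a=np.hstack([crop(141,266),crop(252,239)]);cv2.imwrite("pics/c1.png",a)
cv2.imwrite("pics/c2.png",crop(349,175))
```

```text
round 867 [428.  235.3] [109.5 105.6] ang 44.6
oblong 1449 [485.7 -25.7] [ 79.5 139.5] ang 79.7
square 1398 [ 632.3 -250.8] [102.6  99.7] ang 88.8
mat 2028 [666.9 199.4] [108.8 107.6] ang 17.7
ball 44 [ 620.6 -237. ] [37.8 14.1] ang 23.2
angle 160 [431.9 217.4] [80.  39.1] ang 9.5
vee 233 [496.7 -18.3] [25.1 49.2] ang 59.0
```

View pics/c1.png

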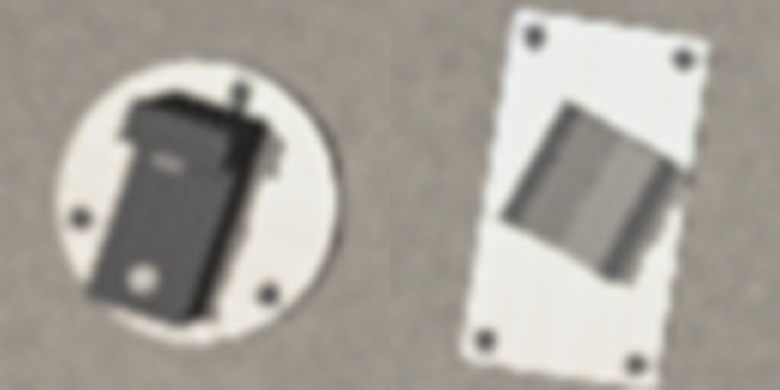

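View pics/c2.png

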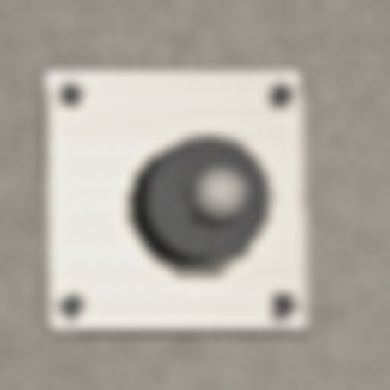

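```bash
cat > fit.py <<'E'
from h import *
from scipy.optimize import minimize
def box(x0,x1,y0,y1,z0,z1): return np.array([[x,y,z] for x in(x0,x1) for y in(y0,y1) for z in(z0,z1)])/1000
t=np.linspace(0,2*np.pi,24,endpoint=False)
cyl=np.array([[24*np.cos(a),24*np.sin(a),z] for a in t for z in(0,36)])/1000
sph=np.array([[10*np.cos(a),10*np.sin(a),50] for a in t])/1000
M=dict(angle=[box(-40,40,-20,20,0,30),box(24,40,-20,20,0,56)],vee=[box(-25,25,-25,25,0,45)],ball=[cyl,sph])
def proj(P,x,y,a,z):
    c,s=np.cos(a),np.sin(a);return np.array([px("top",[x+c*p[0]-s*p[1],y+s*p[0]+c*p[1],z+p[2]]) for p in P])
def sil(n,q,z,org,K=8,r=32):
    m=np.zeros((2*r*K,2*r*K),np.uint8)
    for P in M[n]:
        h=cv2.convexHull(((proj(P,*q,z)-org+.5)*K).astype(np.float32));cv2.fillPoly(m,[np.round(h).astype(np.int32)],1)
    return m
def fit(f,n,q0,z,th,draw=None,r=32):
    u,v=np.round(px("top",[q0[0],q0[1],z])).astype(int);org=np.array([u-r,v-r])
    c=cv2.resize(f[v-r:v+r,u-r:u+r],None,fx=8,fy=8,interpolation=cv2.INTER_CUBIC)
    m=(cv2.cvtColor(c,cv2.COLOR_BGR2GRAY)<th).astype(np.uint8)
    k=sil(n,q0,z,org);k=cv2.dilate(k,np.ones((81,81)));m=m&k
    cost=lambda d:1-(lambda s:(s&m).sum()/(s|m).sum())(sil(n,np.array(q0)+d*[.01,.01,.2],z,org))
    R=min((minimize(cost,d,method="Nelder-Mead",options=dict(initial_simplex=np.array(d)+np.vstack([np.zeros(3),np.eye(3)]))) for d in([0,0,0],[-.5,-.5,-.5])),key=lambda R:R.fun)
    q=np.array(q0)+R.x*[.01,.01,.2]
    cs,_=cv2.findContours(sil(n,q,z,org),cv2.RETR_LIST,cv2.CHAIN_APPROX_NONE);cv2.drawContours(c,cs,-1,(0,0,255),1)
    print(n,q[:2].round(4),"ang deg",np.degrees(q[2]).round(1),"1-iou",round(R.fun,3));return q,c
E
python3 - <<'E'
from fit import *
f=manip.grab_frame("top")
o=[fit(f,*a)[1] for a in(("angle",[.430,.234,-.2],.01,110),("vee",[.488,-.026,-.5],.01,185),("ball",[.63,-.252,0],.01,115))]
cv2.imwrite("pics/fit.png",cv2.resize(np.hstack(o),(795,265),interpolation=cv2.INTER_AREA))
E
```

```text
Traceback (most recent call last):
  File "fit.py", line 21, in fit
    R=min((minimize(cost,d,method="Nelder-Mead",options=dict(initial_simplex=np.array(d)+np.vstack([np.zeros(3),np.eye(3)]))) for d in([0,0,0],[-.5,-.5,-.5])),key=lambda R:R.fun)
  File "fit.py", line 21, in <genexpr>
    R=min((minimize(cost,d,method="Nelder-Mead",options=dict(initial_simplex=np.array(d)+np.vstack([np.zeros(3),np.eye(3)]))) for d in([0,0,0],[-.5,-.5,-.5])),key=lambda R:R.fun)
           ~~~~~~~~^^^^^^^^^^^^^^^^^^^^^^^^^^^^^^^^^^^^^^^^^^^^^^^^^^^^^^^^^^^^^^^^^^^^^^^^^^^^^^^^^^^^^^^^^^^^^^^^^^^^^^^^^^
  File "fit.py", line 20, in <lambda>
    cost=lambda d:1-(lambda s:(s&m).sum()/(s|m).sum())(sil(n,np.array(q0)+d*[.01,.01,.2],z,org))
                                                       ~~~^^^^^^^^^^^^^^^^^^^^^^^^^^^^^^^^^^^^^
  File "fit.py", line 13, in sil
    h=cv2.convexHull(((proj(P,*q,z)-org+.5)*K).astype(np.float32));cv2.fillPoly(m,[np.round(h).astype(np.int32)],1)
                       ~~~~^^^^^^^^
  File "fit.py", line 9, in proj
    c,s=np.cos(a),np.sin(a);return np.array([px("top",[x+c*p[0]-s*p[1],y+s*p[0]+c*p[1],z+p[2]]) for p in P])
                                             ~~^^^^^^^^^^^^^^^^^^^^^^^^^^^^^^^^^^^^^^^^^^^^^^^^
  File "h.py", line 6, in px
    c=manip.get_calibration(cam);T=np.array(c["T"]);p=np.linalg.inv(T)@np.r_[P,1];s=p[:2]/p[2];s=s*(1+c["k1"]*(s@s))
ValueError: time passes only in moves, steps and waits
```

```bash
sed -i 's/^def w/from functools import lru_cache\ncal=lru_cache(None)(manip.get_calibration)\ndef w/; s/manip.get_calibration(cam)/cal(cam)/g' h.py
python3 - <<'E'
from fit import *
f=manip.grab_frame("top")
o=[fit(f,*a)[1] for a in(("angle",[.430,.234,-.2],.01,110),("vee",[.488,-.026,-.5],.01,185),("ball",[.63,-.252,0],.01,115))]
cv2.imwrite("pics/fit.png",cv2.resize(np.hstack(o),(795,265),interpolation=cv2.INTER_AREA))
E
```

```text
angle [0.4284 0.2355] ang deg -21.2 1-iou 0.167
vee [ 0.4907 -0.0284] ang deg -30.9 1-iou 0.232
ball [ 0.6273 -0.2539] ang deg 6.2 1-iou 0.269
```

View pics/fit.png

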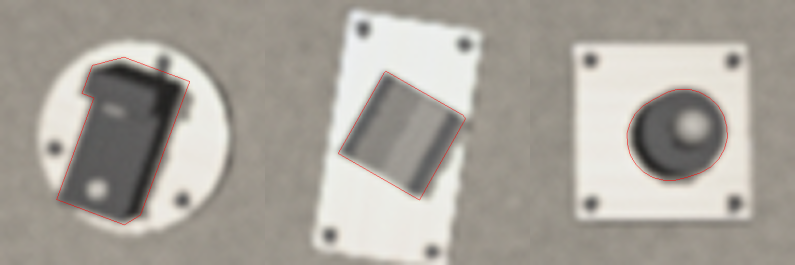

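The fitted outlines lie on all three locators, and the sizes and heights are consistent. Order: angle stop to the mat, ball to round, vee to square, angle stop to oblong.

```bash
cat > go.py <<'E'
# go.py: targets "x,y,z,jawyaw_deg" in sequence from the present pose; prints the moves in tool axes per leg
import sys
from h import *
from scipy.spatial.transform import Rotation as Ro
s=manip.state();q=s["tool_rot"];R=Ro.from_quat([q[1],q[2],q[3],q[0]]);yv=R.as_matrix()[:,1]
p=np.array(s["tool_pos"])*1000;yaw=np.degrees(np.arctan2(yv[1],yv[0]))
print("t",s["time"],p.round(1),"yaw",round(yaw,1),"tilt z",R.as_matrix()[:,2].round(3),"w",s["gripper_width"],"F",np.round(s["contact_force"],1))
for a in sys.argv[1:]:
    t=np.array([float(v) for v in a.split(",")]);d=t[:3]*1000-p;n=int(np.ceil(max(np.linalg.norm(d)/190,abs(t[3]-yaw)/32)));
    for i in range(n):
        b=np.radians(yaw);y=np.array([np.cos(b),np.sin(b),0]);z=np.array([0,0,-1.]);x=np.cross(y,z)
        st=d/n;dy=(t[3]-yaw0)/n if i else (t[3]-yaw)/n
        if i==0: yaw0=yaw
        print(a,i+1,"/",n,"off",np.round([st@x,st@y,st@z],1),"twist",round(-np.radians(dy),3),"rows",round(np.linalg.norm(st)/41.7,1))
        yaw+=dy
    p=t[:3]*1000;yaw=t[3]
E
python3 go.py .428,.2345,.26,68.8 .428,.2345,.185,68.8 .428,.2345,.28,68.8 .667,.199,.28,68.8 .667,.199,.180,68.8 .667,.199,.28,68.8 .627,-.254,.28,68.8
```

```text
t 1.25 [251.9 572.  404.7] yaw 66.2 tilt z [-0. -0. -1.] w 0.9999456668362844 F [-0.2  0.1 -0.5]
.428,.2345,.26,68.8 1 / 3 off [-99.1 -79.3  48.2] twist -0.015 rows 3.3
.428,.2345,.26,68.8 2 / 3 off [-97.9 -80.8  48.2] twist -0.015 rows 3.3
.428,.2345,.26,68.8 3 / 3 off [-96.7 -82.2  48.2] twist -0.015 rows 3.3
.428,.2345,.185,68.8 1 / 1 off [ 0.  0. 75.] twist -0.0 rows 1.8
.428,.2345,.28,68.8 1 / 1 off [  0.   0. -95.] twist -0.0 rows 2.3
.667,.199,.28,68.8 1 / 2 off [-117.8   26.7    0. ] twist -0.0 rows 2.9
.667,.199,.28,68.8 2 / 2 off [-117.8   26.7    0. ] twist -0.0 rows 2.9
.667,.199,.180,68.8 1 / 1 off [  0.   0. 100.] twist -0.0 rows 2.4
.667,.199,.28,68.8 1 / 1 off [   0.    0. -100.] twist -0.0 rows 2.4
.627,-.254,.28,68.8 1 / 3 off [ -42.2 -145.6    0. ] twist -0.0 rows 3.6
.627,-.254,.28,68.8 2 / 3 off [ -42.2 -145.6    0. ] twist -0.0 rows 3.6
.627,-.254,.28,68.8 3 / 3 off [ -42.2 -145.6    0. ] twist -0.0 rows 3.6
```

Emit:
{"method": "play_rows", "body": {"increments": [{"offset": [-33,-26,16],"twist": -0.005,"grip": 1},{"offset": [-66,-53,32],"twist": -0.01,"grip": 1},{"offset": [-99,-79,48],"twist": -0.015,"grip": 1},{"offset": [-123,-99,60],"twist": -0.022,"grip": 1},{"offset": [-150,-120,72],"twist": -0.022,"grip": 1}]}}

```text
time: 1.67
tool_pos: [0.341, 0.3999, 0.3317]
tool_rot: [-0.0, 0.195, 0.981, -0.0]
contact_force: [0.5, 0.8, -0.6]
gripper_width: 1.008
```

```bash
python3 go.py .428,.2345,.26,68.8
```

```text
t 1.6667 [341.  399.9 331.7] yaw 67.5 tilt z [-0. -0. -1.] w 1.0082009645953967 F [ 0.5  0.8 -0.6]
.428,.2345,.26,68.8 1 / 2 off [-71.8 -59.8  35.9] twist -0.011 rows 2.4
.428,.2345,.26,68.8 2 / 2 off [-71.1 -60.6  35.9] twist -0.011 rows 2.4
```

Emit:
{"method": "play_rows", "body": {"increments": [{"offset": [-36,-30,18],"twist": -0.01,"grip": 1},{"offset": [-72,-60,36],"twist": -0.02,"grip": 1},{"offset": [-108,-90,54],"twist": -0.022,"grip": 1},{"offset": [-143,-120,72],"twist": -0.022,"grip": 1},{"offset": [-143,-120,72],"twist": -0.022,"grip": 1}]}}

```text
time: 2.08
tool_pos: [0.4275, 0.2338, 0.2599]
tool_rot: [0.0, 0.185, 0.983, -0.0]
contact_force: [0.7, -0.0, 0.5]
gripper_width: 1.003
```

```bash
python3 go.py .428,.2345,.185,68.8
```

```text
t 2.0833 [427.5 233.8 259.9] yaw 68.7 tilt z [ 0. -0. -1.] w 1.0028616707785332 F [ 0.7 -0.   0.5]
.428,.2345,.185,68.8 1 / 1 off [-0.3  0.8 74.9] twist -0.002 rows 1.8
```

Emit:
{"method": "play_rows", "body": {"increments": [{"offset": [0,1,30],"twist": 0,"grip": 1},{"offset": [0,1,55],"twist": 0,"grip": 1},{"offset": [0,1,70],"twist": 0,"grip": 1},{"offset": [0,1,75],"twist": 0,"grip": 1},{"offset": [0,1,75],"twist": 0,"grip": 1}]}}

```text
time: 2.5
tool_pos: [0.4267, 0.2367, 0.1843]
tool_rot: [-0.001, 0.184, 0.983, -0.001]
contact_force: [0.3, 0.5, -0.1]
gripper_width: 0.997
```

Emit:
{"method": "play_rows", "body": {"increments": [{"offset": [0,0,0],"twist": 0,"grip": 0},{"offset": [0,0,0],"twist": 0,"grip": 0},{"offset": [0,0,0],"twist": 0,"grip": 0},{"offset": [0,0,0],"twist": 0,"grip": 0},{"offset": [0,0,0],"twist": 0,"grip": 0}]}}

```text
time: 2.92
tool_pos: [0.428, 0.2373, 0.1874]
tool_rot: [0.001, 0.184, 0.983, 0.0]
contact_force: [-1.4, -1.0, 5.6]
gripper_width: 0.457
```

Emit:
{"method": "play_rows", "body": {"increments": [{"offset": [0,0,0],"twist": 0,"grip": 0},{"offset": [0,0,0],"twist": 0,"grip": 0},{"offset": [0,0,0],"twist": 0,"grip": 0},{"offset": [0,0,0],"twist": 0,"grip": 0},{"offset": [0,0,0],"twist": 0,"grip": 0}]}}

```text
time: 3.33
tool_pos: [0.4281, 0.2373, 0.1874]
tool_rot: [0.001, 0.184, 0.983, 0.0]
contact_force: [-1.7, 0.1, 5.9]
gripper_width: 0.46
```

Emit:
{"method": "play_rows", "body": {"increments": [{"offset": [0,0,-5],"twist": 0,"grip": 0},{"offset": [0,0,-25],"twist": 0,"grip": 0},{"offset": [0,0,-55],"twist": 0,"grip": 0},{"offset": [0,0,-85],"twist": 0,"grip": 0},{"offset": [0,0,-95],"twist": 0,"grip": 0}]}}

```text
time: 3.75
tool_pos: [0.4281, 0.2375, 0.2846]
tool_rot: [0.003, 0.184, 0.983, 0.002]
contact_force: [1.7, 0.5, -4.2]
gripper_width: 0.457
```

```bash
python3 go.py .667,.199,.28,68.8 .667,.199,.183,68.8; python3 -c "
from h import *
f=manip.grab_frame('scene');cv2.imwrite('pics/l1.png',f[150:384,200:512])"
```

```text
t 3.75 [428.1 237.5 284.6] yaw 68.8 tilt z [ 0.006  0.002 -1.   ] w 0.4571625609894329 F [ 1.7  0.5 -4.2]
.667,.199,.28,68.8 1 / 2 off [-118.3   25.4    2.3] twist -0.0 rows 2.9
.667,.199,.28,68.8 2 / 2 off [-118.3   25.3    2.3] twist -0.0 rows 2.9
.667,.199,.183,68.8 1 / 1 off [ 0.  0. 97.] twist -0.0 rows 2.3
```

View pics/l1.png

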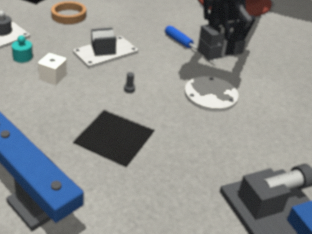

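The angle stop is held level in the fingers and the round base (crop 212,92) is bare. Move it to the mat.

Emit:
{"method": "play_rows", "body": {"increments": [{"offset": [-30,6,0],"twist": 0,"grip": 0},{"offset": [-65,14,1],"twist": 0,"grip": 0},{"offset": [-100,21,2],"twist": 0,"grip": 0},{"offset": [-135,29,3],"twist": 0,"grip": 0},{"offset": [-170,36,4],"twist": 0,"grip": 0}]}}

```text
time: 4.22
tool_pos: [0.5994, 0.2085, 0.2732]
tool_rot: [-0.002, 0.184, 0.983, -0.001]
contact_force: [-0.4, 0.9, -4.5]
gripper_width: 0.453
```

Emit:
{"method": "play_rows", "body": {"increments": [{"offset": [-30,6,0],"twist": 0,"grip": 0},{"offset": [-55,12,0],"twist": 0,"grip": 0},{"offset": [-67,15,0],"twist": 0,"grip": 0},{"offset": [-67,15,0],"twist": 0,"grip": 0},{"offset": [-67,15,0],"twist": 0,"grip": 0}]}}

```text
time: 4.63
tool_pos: [0.6662, 0.1983, 0.2734]
tool_rot: [-0.002, 0.185, 0.983, -0.001]
contact_force: [-0.3, -0.4, -5.8]
gripper_width: 0.459
```

```bash
python3 go.py .667,.199,.183,68.8
```

```text
t 4.6333 [666.2 198.3 273.4] yaw 68.7 tilt z [-0.005 -0.001 -1.   ] w 0.4593444622768643 F [-0.3 -0.4 -5.8]
.667,.199,.183,68.8 1 / 1 off [-0.5  0.9 90.4] twist -0.001 rows 2.2
```

Emit:
{"method": "play_rows", "body": {"increments": [{"offset": [0,0,30],"twist": 0,"grip": 0},{"offset": [0,0,60],"twist": 0,"grip": 0},{"offset": [0,0,78],"twist": 0,"grip": 0},{"offset": [0,0,84],"twist": 0,"grip": 0},{"offset": [0,0,87],"twist": 0,"grip": 0}]}}

```text
time: 5.05
tool_pos: [0.6644, 0.1988, 0.1863]
tool_rot: [-0.003, 0.184, 0.983, -0.001]
contact_force: [0.0, 1.1, -4.3]
gripper_width: 0.454
```

Emit:
{"method": "play_rows", "body": {"increments": [{"offset": [0,0,1],"twist": 0,"grip": 0},{"offset": [0,0,2],"twist": 0,"grip": 0},{"offset": [0,0,3],"twist": 0,"grip": 0},{"offset": [0,0,4],"twist": 0,"grip": 0},{"offset": [0,0,4],"twist": 0,"grip": 0}]}}

```text
time: 5.47
tool_pos: [0.6671, 0.1988, 0.1868]
tool_rot: [0.001, 0.184, 0.983, 0.0]
contact_force: [-0.5, -0.4, -5.0]
gripper_width: 0.458
```

Emit:
{"method": "play_rows", "body": {"increments": [{"offset": [0,0,1],"twist": 0,"grip": 0},{"offset": [0,0,2],"twist": 0,"grip": 0},{"offset": [0,0,3],"twist": 0,"grip": 0},{"offset": [0,0,3],"twist": 0,"grip": 0},{"offset": [0,0,3],"twist": 0,"grip": 0}]}}

```text
time: 5.88
tool_pos: [0.6666, 0.1987, 0.1824]
tool_rot: [-0.0, 0.184, 0.983, -0.0]
contact_force: [0.0, 0.7, -6.7]
gripper_width: 0.46
```

Emit:
{"method": "play_rows", "body": {"increments": [{"offset": [0,0,1],"twist": 0,"grip": 0},{"offset": [0,0,2],"twist": 0,"grip": 0},{"offset": [0,0,3],"twist": 0,"grip": 0},{"offset": [0,0,3],"twist": 0,"grip": 0},{"offset": [0,0,3],"twist": 0,"grip": 0}]}}

```text
time: 6.3
tool_pos: [0.6669, 0.1988, 0.1815]
tool_rot: [-0.0, 0.184, 0.983, -0.0]
contact_force: [-5.3, -1.4, 2.7]
gripper_width: 0.458
```

Contact came where predicted (TCP z 0.1815). Release and lift.

Emit:
{"method": "play_rows", "body": {"increments": [{"offset": [0,0,0],"twist": 0,"grip": 0.7},{"offset": [0,0,0],"twist": 0,"grip": 1},{"offset": [0,0,0],"twist": 0,"grip": 1},{"offset": [0,0,0],"twist": 0,"grip": 1},{"offset": [0,0,0],"twist": 0,"grip": 1}]}}

```text
time: 6.72
tool_pos: [0.667, 0.1987, 0.18]
tool_rot: [0.0, 0.184, 0.983, 0.0]
contact_force: [-0.1, -0.5, 0.2]
gripper_width: 0.999
```

Emit:
{"method": "play_rows", "body": {"increments": [{"offset": [0,0,-20],"twist": 0,"grip": 1},{"offset": [0,0,-50],"twist": 0,"grip": 1},{"offset": [0,0,-85],"twist": 0,"grip": 1},{"offset": [0,0,-105],"twist": 0,"grip": 1},{"offset": [0,0,-105],"twist": 0,"grip": 1}]}}

```text
time: 7.13
tool_pos: [0.6688, 0.1991, 0.2923]
tool_rot: [0.006, 0.184, 0.983, 0.002]
contact_force: [0.6, 0.3, 1.3]
gripper_width: 0.995
```

```bash
python3 go.py .627,-.254,.28,68.8
```

```text
t 7.1333 [668.8 199.1 292.3] yaw 68.8 tilt z [ 0.012  0.002 -1.   ] w 0.9953210269677287 F [0.6 0.3 1.3]
.627,-.254,.28,68.8 1 / 3 off [ -41.7 -145.8    4.1] twist -0.0 rows 3.6
.627,-.254,.28,68.8 2 / 3 off [ -41.7 -145.8    4.1] twist -0.0 rows 3.6
.627,-.254,.28,68.8 3 / 3 off [ -41.7 -145.9    4.1] twist -0.0 rows 3.6
```

Emit:
{"method": "play_rows", "body": {"increments": [{"offset": [-10,-36,0],"twist": 0,"grip": 1},{"offset": [-20,-72,0],"twist": 0,"grip": 1},{"offset": [-31,-109,0],"twist": 0,"grip": 1},{"offset": [-42,-146,0],"twist": 0,"grip": 1},{"offset": [-52,-182,0],"twist": 0,"grip": 1}]}}

```text
time: 7.55
tool_pos: [0.6486, 0.0086, 0.2838]
tool_rot: [-0.0, 0.184, 0.983, -0.0]
contact_force: [0.7, 1.2, -0.1]
gripper_width: 0.998
```

Emit:
{"method": "play_rows", "body": {"increments": [{"offset": [-10,-36,0],"twist": 0,"grip": 1},{"offset": [-20,-72,0],"twist": 0,"grip": 1},{"offset": [-31,-109,0],"twist": 0,"grip": 1},{"offset": [-42,-146,0],"twist": 0,"grip": 1},{"offset": [-52,-182,0],"twist": 0,"grip": 1}]}}

```text
time: 7.97
tool_pos: [0.6311, -0.1801, 0.2838]
tool_rot: [-0.0, 0.184, 0.983, 0.0]
contact_force: [1.4, -0.5, 0.9]
gripper_width: 1.001
```

Emit:
{"method": "play_rows", "body": {"increments": [{"offset": [-10,-36,0],"twist": 0,"grip": 1},{"offset": [-20,-65,0],"twist": 0,"grip": 1},{"offset": [-21,-73,0],"twist": 0,"grip": 1},{"offset": [-21,-73,0],"twist": 0,"grip": 1},{"offset": [-21,-73,0],"twist": 0,"grip": 1}]}}

```text
time: 8.38
tool_pos: [0.6246, -0.2537, 0.2838]
tool_rot: [-0.001, 0.185, 0.983, 0.001]
contact_force: [0.5, 0.4, -0.2]
gripper_width: 1.001
```

```bash
python3 go.py .627,-.254,.185,68.8;python3 -c "
from h import *
f=manip.grab_frame('scene');cv2.imwrite('pics/l2.png',cv2.resize(f[100:300,100:370],(810,600)[:2] and (780,578)))"
```

```text
t 8.3833 [ 624.6 -253.7  283.8] yaw 68.7 tilt z [-0.001  0.001 -1.   ] w 1.0007279586744977 F [ 0.5  0.4 -0.2]
.627,-.254,.185,68.8 1 / 1 off [-2.3  0.6 98.8] twist -0.002 rows 2.4
```

View pics/l2.png

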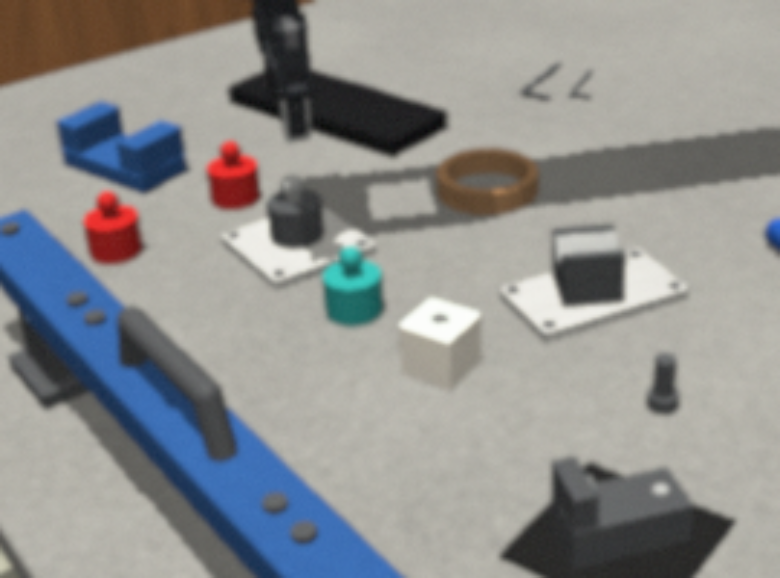

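The fingers (crop 295,120) stand above the black ball locator (297,212), and the angle stop stands upright on the mat (620,520). Descend and grip.

Emit:
{"method": "play_rows", "body": {"increments": [{"offset": [-2,0,35],"twist": 0,"grip": 1},{"offset": [-2,0,65],"twist": 0,"grip": 1},{"offset": [-2,0,88],"twist": 0,"grip": 1},{"offset": [-2,0,98],"twist": 0,"grip": 1},{"offset": [-2,0,98],"twist": 0,"grip": 1}]}}

```text
time: 8.85
tool_pos: [0.6256, -0.2522, 0.1829]
tool_rot: [-0.003, 0.183, 0.983, 0.001]
contact_force: [-0.4, 0.6, -0.3]
gripper_width: 1.003
```

Emit:
{"method": "play_rows", "body": {"increments": [{"offset": [0,0,0],"twist": 0,"grip": 0},{"offset": [0,0,0],"twist": 0,"grip": 0},{"offset": [0,0,0],"twist": 0,"grip": 0},{"offset": [0,0,0],"twist": 0,"grip": 0},{"offset": [0,0,0],"twist": 0,"grip": 0}]}}

```text
time: 9.27
tool_pos: [0.6279, -0.2549, 0.1897]
tool_rot: [0.002, 0.184, 0.983, -0.0]
contact_force: [1.6, 1.9, 6.2]
gripper_width: 0.548
```

Emit:
{"method": "play_rows", "body": {"increments": [{"offset": [0,0,0],"twist": 0,"grip": 0},{"offset": [0,0,0],"twist": 0,"grip": 0},{"offset": [0,0,0],"twist": 0,"grip": 0},{"offset": [0,0,0],"twist": 0,"grip": 0},{"offset": [0,0,0],"twist": 0,"grip": 0}]}}

```text
time: 9.68
tool_pos: [0.628, -0.2549, 0.1897]
tool_rot: [0.002, 0.184, 0.983, -0.0]
contact_force: [0.3, 2.5, 6.3]
gripper_width: 0.544
```

Emit:
{"method": "play_rows", "body": {"increments": [{"offset": [0,0,-5],"twist": 0,"grip": 0},{"offset": [0,0,-25],"twist": 0,"grip": 0},{"offset": [0,0,-55],"twist": 0,"grip": 0},{"offset": [0,0,-85],"twist": 0,"grip": 0},{"offset": [0,0,-105],"twist": 0,"grip": 0}]}}

```text
time: 10.1
tool_pos: [0.6265, -0.2548, 0.2937]
tool_rot: [0.0, 0.184, 0.983, -0.0]
contact_force: [0.8, -0.9, -3.2]
gripper_width: 0.542
```

```bash
python3 go.py .428,.235,.29,68.8
```

```text
t 10.1 [ 626.5 -254.8  293.7] yaw 68.7 tilt z [ 0.001 -0.001 -1.   ] w 0.54166405194668 F [ 0.8 -0.9 -3.2]
.428,.235,.29,68.8 1 / 3 off [120.9 128.2   1.2] twist -0.0 rows 4.2
.428,.235,.29,68.8 2 / 3 off [120.8 128.2   1.2] twist -0.0 rows 4.2
.428,.235,.29,68.8 3 / 3 off [120.8 128.2   1.2] twist -0.0 rows 4.2
```

Emit:
{"method": "play_rows", "body": {"increments": [{"offset": [15,16,0],"twist": 0,"grip": 0},{"offset": [40,42,0],"twist": 0,"grip": 0},{"offset": [66,70,0],"twist": 0,"grip": 0},{"offset": [93,98,0],"twist": 0,"grip": 0},{"offset": [120,127,0],"twist": 0,"grip": 0}]}}

```text
time: 10.52
tool_pos: [0.5592, -0.0916, 0.2905]
tool_rot: [-0.001, 0.185, 0.983, -0.0]
contact_force: [0.3, 0.7, -4.5]
gripper_width: 0.545
```

Emit:
{"method": "play_rows", "body": {"increments": [{"offset": [27,28,0],"twist": 0,"grip": 0},{"offset": [54,57,0],"twist": 0,"grip": 0},{"offset": [81,86,0],"twist": 0,"grip": 0},{"offset": [108,114,0],"twist": 0,"grip": 0},{"offset": [135,143,0],"twist": 0,"grip": 0}]}}

```text
time: 10.93
tool_pos: [0.4851, 0.0906, 0.2907]
tool_rot: [-0.001, 0.185, 0.983, -0.0]
contact_force: [1.8, 1.2, -3.6]
gripper_width: 0.543
```

Emit:
{"method": "play_rows", "body": {"increments": [{"offset": [27,28,0],"twist": 0,"grip": 0},{"offset": [54,57,0],"twist": 0,"grip": 0},{"offset": [78,83,0],"twist": 0,"grip": 0},{"offset": [98,104,0],"twist": 0,"grip": 0},{"offset": [107,114,0],"twist": 0,"grip": 0}]}}

```text
time: 11.35
tool_pos: [0.4262, 0.2366, 0.2907]
tool_rot: [-0.001, 0.183, 0.983, -0.0]
contact_force: [0.4, 0.2, -3.4]
gripper_width: 0.546
```

Emit:
{"method": "play_rows", "body": {"increments": [{"offset": [0,0,10],"twist": 0,"grip": 0},{"offset": [0,0,20],"twist": 0,"grip": 0},{"offset": [0,0,20],"twist": 0,"grip": 0}]}}

```text
time: 11.6
tool_pos: [0.4272, 0.2334, 0.2681]
tool_rot: [-0.003, 0.185, 0.983, -0.002]
contact_force: [0.1, 0.0, -4.4]
gripper_width: 0.545
```

```bash
python3 go.py .429,.235,.195,68.8
```

```text
t 11.6 [427.2 233.4 268.1] yaw 68.7 tilt z [-0.006 -0.003 -1.   ] w 0.5451642451529174 F [ 0.1  0.  -4.4]
.429,.235,.195,68.8 1 / 1 off [-1.1  2.1 73.1] twist -0.001 rows 1.8
```

Emit:
{"method": "play_rows", "body": {"increments": [{"offset": [-1,1,25],"twist": 0,"grip": 0},{"offset": [-1,1,50],"twist": 0,"grip": 0},{"offset": [-1,1,65],"twist": 0,"grip": 0},{"offset": [-1,1,72],"twist": 0,"grip": 0},{"offset": [-1,1,75],"twist": 0,"grip": 0}]}}

```text
time: 12.02
tool_pos: [0.4293, 0.2338, 0.1946]
tool_rot: [-0.002, 0.185, 0.983, -0.001]
contact_force: [-0.9, -0.3, -3.3]
gripper_width: 0.546
```

Emit:
{"method": "play_rows", "body": {"increments": [{"offset": [0,0,1],"twist": 0,"grip": 0},{"offset": [0,0,2],"twist": 0,"grip": 0},{"offset": [0,0,3],"twist": 0,"grip": 0},{"offset": [0,0,3],"twist": 0,"grip": 0},{"offset": [0,0,3],"twist": 0,"grip": 0}]}}

```text
time: 12.43
tool_pos: [0.4301, 0.2352, 0.1946]
tool_rot: [0.001, 0.184, 0.983, 0.0]
contact_force: [-0.2, -0.3, -3.0]
gripper_width: 0.541
```

Emit:
{"method": "play_rows", "body": {"increments": [{"offset": [0,0,1],"twist": 0,"grip": 0},{"offset": [0,0,2],"twist": 0,"grip": 0},{"offset": [0,0,3],"twist": 0,"grip": 0},{"offset": [0,0,4],"twist": 0,"grip": 0},{"offset": [0,0,4],"twist": 0,"grip": 0}]}}

```text
time: 12.85
tool_pos: [0.4298, 0.2351, 0.1898]
tool_rot: [-0.0, 0.184, 0.983, -0.0]
contact_force: [-0.1, 0.2, -2.3]
gripper_width: 0.546
```

Emit:
{"method": "play_rows", "body": {"increments": [{"offset": [0,0,1],"twist": 0,"grip": 0},{"offset": [0,0,2],"twist": 0,"grip": 0},{"offset": [0,0,2],"twist": 0,"grip": 0},{"offset": [0,0,2],"twist": 0,"grip": 0},{"offset": [0,0,2],"twist": 0,"grip": 0}]}}

```text
time: 13.27
tool_pos: [0.43, 0.2353, 0.1897]
tool_rot: [-0.001, 0.184, 0.983, -0.001]
contact_force: [-7.6, -2.7, 12.9]
gripper_width: 0.547
```

Contact at z 0.1897, as at the pick-up. Release, lift, then measure and look ahead to the vee-block.

Emit:
{"method": "play_rows", "body": {"increments": [{"offset": [0,0,-2],"twist": 0,"grip": 0.6},{"offset": [0,0,-2],"twist": 0,"grip": 1},{"offset": [0,0,-2],"twist": 0,"grip": 1},{"offset": [0,0,-2],"twist": 0,"grip": 1},{"offset": [0,0,-2],"twist": 0,"grip": 1}]}}

```text
time: 13.68
tool_pos: [0.4299, 0.2351, 0.1897]
tool_rot: [0.0, 0.184, 0.983, 0.0]
contact_force: [-0.0, 0.8, 0.2]
gripper_width: 0.998
```

Emit:
{"method": "play_rows", "body": {"increments": [{"offset": [0,0,-20],"twist": 0,"grip": 1},{"offset": [0,0,-50],"twist": 0,"grip": 1},{"offset": [0,0,-85],"twist": 0,"grip": 1},{"offset": [0,0,-100],"twist": 0,"grip": 1},{"offset": [0,0,-100],"twist": 0,"grip": 1}]}}

```text
time: 14.1
tool_pos: [0.4314, 0.2356, 0.2949]
tool_rot: [0.004, 0.184, 0.983, 0.002]
contact_force: [1.2, 1.0, 0.5]
gripper_width: 0.997
```

```bash
python3 go.py .490,-.028,.28,59.5
```

```text
t 14.1 [431.4 235.6 294.9] yaw 68.8 tilt z [ 0.009  0.003 -1.   ] w 0.9973850794242213 F [1.2 1.  0.5]
.490,-.028,.28,59.5 1 / 2 off [ -75.1 -112.3    7.4] twist 0.081 rows 3.2
.490,-.028,.28,59.5 2 / 2 off [ -83.9 -105.8    7.4] twist 0.081 rows 3.2
```

Emit:
{"method": "play_rows", "body": {"increments": [{"offset": [-15,-22,0],"twist": 0.04,"grip": 1},{"offset": [-37,-55,0],"twist": 0.08,"grip": 1},{"offset": [-60,-89,0],"twist": 0.12,"grip": 1},{"offset": [-83,-122,0],"twist": 0.16,"grip": 1},{"offset": [-106,-156,0],"twist": 0.162,"grip": 1}]}}

```text
time: 14.52
tool_pos: [0.4716, 0.0496, 0.2884]
tool_rot: [-0.001, 0.264, 0.965, -0.0]
contact_force: [1.7, -0.1, -0.4]
gripper_width: 1.0
```

```bash
python3 go.py .490,-.028,.28,59.5
```

```text
t 14.5167 [471.6  49.6 288.4] yaw 59.4 tilt z [-0.001  0.    -1.   ] w 0.9995864009015341 F [ 1.7 -0.1 -0.4]
.490,-.028,.28,59.5 1 / 1 off [-55.3 -57.5   8.4] twist -0.001 rows 1.9
```

Emit:
{"method": "play_rows", "body": {"increments": [{"offset": [-25,-27,0],"twist": 0,"grip": 1},{"offset": [-47,-49,3],"twist": 0,"grip": 1},{"offset": [-55,-57,8],"twist": 0,"grip": 1},{"offset": [-55,-57,8],"twist": 0,"grip": 1},{"offset": [-55,-57,8],"twist": 0,"grip": 1}]}}

```text
time: 14.93
tool_pos: [0.49, -0.0257, 0.2802]
tool_rot: [-0.002, 0.264, 0.965, 0.0]
contact_force: [-0.1, 0.1, -1.0]
gripper_width: 1.0
```

Emit:
{"method": "play_rows", "body": {"increments": [{"offset": [0,0,35],"twist": 0,"grip": 1},{"offset": [0,0,65],"twist": 0,"grip": 1},{"offset": [0,0,85],"twist": 0,"grip": 1},{"offset": [0,0,93],"twist": 0,"grip": 1},{"offset": [0,0,93],"twist": 0,"grip": 1}]}}

```text
time: 15.35
tool_pos: [0.489, -0.0242, 0.1861]
tool_rot: [-0.003, 0.262, 0.965, -0.0]
contact_force: [0.2, -0.5, 0.1]
gripper_width: 1.0
```

```bash
python3 go.py .490,-.028,.187,59.5; python3 -c "
from h import *
f=manip.grab_frame('scene');cv2.imwrite('pics/l3.png',cv2.resize(f[150:350,180:450],(780,578)))"
```

```text
t 15.35 [489.  -24.2 186.1] yaw 59.6 tilt z [-0.005  0.001 -1.   ] w 1.0001016971816525 F [ 0.2 -0.5  0.1]
.490,-.028,.187,59.5 1 / 1 off [-2.8 -2.8 -0.9] twist 0.002 rows 0.1
```

View pics/l3.png

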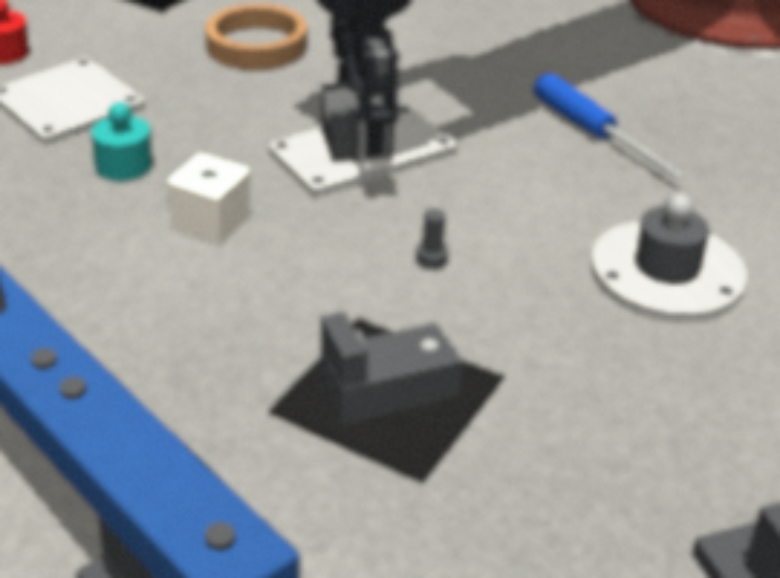

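The ball locator stands in the middle of the round base (crop 672,245), and the fingers straddle the vee-block (345,125). Close on it.

Emit:
{"method": "play_rows", "body": {"increments": [{"offset": [-2,0,0],"twist": 0,"grip": 0},{"offset": [-2,0,0],"twist": 0,"grip": 0},{"offset": [-2,0,0],"twist": 0,"grip": 0},{"offset": [-2,0,0],"twist": 0,"grip": 0},{"offset": [-2,0,0],"twist": 0,"grip": 0}]}}

```text
time: 15.82
tool_pos: [0.4932, -0.0274, 0.1909]
tool_rot: [0.002, 0.263, 0.965, -0.001]
contact_force: [-1.0, -0.9, 4.9]
gripper_width: 0.582
```

Emit:
{"method": "play_rows", "body": {"increments": [{"offset": [0,0,0],"twist": 0,"grip": 0},{"offset": [0,0,0],"twist": 0,"grip": 0},{"offset": [0,0,0],"twist": 0,"grip": 0},{"offset": [0,0,0],"twist": 0,"grip": 0},{"offset": [0,0,0],"twist": 0,"grip": 0}]}}

```text
time: 16.23
tool_pos: [0.4932, -0.0274, 0.191]
tool_rot: [0.002, 0.263, 0.965, -0.001]
contact_force: [-1.8, -1.2, 4.7]
gripper_width: 0.571
```

Emit:
{"method": "play_rows", "body": {"increments": [{"offset": [0,0,-5],"twist": 0,"grip": 0},{"offset": [0,0,-25],"twist": 0,"grip": 0},{"offset": [0,0,-55],"twist": 0,"grip": 0},{"offset": [0,0,-85],"twist": 0,"grip": 0},{"offset": [0,0,-105],"twist": 0,"grip": 0}]}}

```text
time: 16.65
tool_pos: [0.4919, -0.0267, 0.2956]
tool_rot: [0.001, 0.263, 0.965, 0.0]
contact_force: [1.3, -0.4, -5.8]
gripper_width: 0.578
```

```bash
python3 go.py .632,-.251,.29,88.8
```

```text
t 16.65 [491.9 -26.7 295.6] yaw 59.5 tilt z [ 0.001  0.    -1.   ] w 0.5783820156990034 F [ 1.3 -0.4 -5.8]
.632,-.251,.29,88.8 1 / 2 off [-117.3  -61.     2.8] twist -0.256 rows 3.2
.632,-.251,.29,88.8 2 / 2 off [-98.  -88.7   2.8] twist -0.256 rows 3.2
```

Emit:
{"method": "play_rows", "body": {"increments": [{"offset": [-20,-10,0],"twist": -0.05,"grip": 0},{"offset": [-45,-23,0],"twist": -0.1,"grip": 0},{"offset": [-70,-36,0],"twist": -0.15,"grip": 0},{"offset": [-95,-49,0],"twist": -0.21,"grip": 0},{"offset": [-117,-61,0],"twist": -0.256,"grip": 0}]}}

```text
time: 17.07
tool_pos: [0.5619, -0.1398, 0.2925]
tool_rot: [-0.001, 0.137, 0.991, 0.0]
contact_force: [0.6, 0.2, -6.3]
gripper_width: 0.581
```

Emit:
{"method": "play_rows", "body": {"increments": [{"offset": [-24,-22,0],"twist": -0.06,"grip": 0},{"offset": [-48,-44,0],"twist": -0.12,"grip": 0},{"offset": [-72,-66,0],"twist": -0.18,"grip": 0},{"offset": [-90,-81,0],"twist": -0.23,"grip": 0},{"offset": [-98,-89,0],"twist": -0.256,"grip": 0}]}}

```text
time: 17.48
tool_pos: [0.6324, -0.2536, 0.2922]
tool_rot: [-0.001, 0.01, 1.0, 0.0]
contact_force: [-0.0, -0.5, -5.5]
gripper_width: 0.576
```

Emit:
{"method": "play_rows", "body": {"increments": [{"offset": [0,0,10],"twist": 0,"grip": 0},{"offset": [0,0,20],"twist": 0,"grip": 0},{"offset": [0,0,20],"twist": 0,"grip": 0},{"offset": [0,0,20],"twist": 0,"grip": 0}]}}

```text
time: 17.82
tool_pos: [0.6306, -0.2496, 0.2705]
tool_rot: [-0.003, 0.01, 1.0, 0.002]
contact_force: [0.4, -0.3, -6.7]
gripper_width: 0.573
```

```bash
python3 go.py .632,-.251,.195,88.8
```

```text
t 17.8167 [ 630.6 -249.6  270.5] yaw 88.8 tilt z [-0.005  0.003 -1.   ] w 0.5728534341488999 F [ 0.4 -0.3 -6.7]
.632,-.251,.195,88.8 1 / 1 off [-1.4 -1.3 75.5] twist 0.001 rows 1.8
```

Emit:
{"method": "play_rows", "body": {"increments": [{"offset": [-1,0,25],"twist": 0,"grip": 0},{"offset": [-1,0,50],"twist": 0,"grip": 0},{"offset": [-1,0,65],"twist": 0,"grip": 0},{"offset": [-1,0,72],"twist": 0,"grip": 0},{"offset": [-1,0,75],"twist": 0,"grip": 0}]}}

```text
time: 18.23
tool_pos: [0.6321, -0.2503, 0.1966]
tool_rot: [-0.002, 0.01, 1.0, 0.001]
contact_force: [-0.7, 0.1, -6.7]
gripper_width: 0.578
```

Emit:
{"method": "play_rows", "body": {"increments": [{"offset": [0,0,1],"twist": 0,"grip": 0},{"offset": [0,0,2],"twist": 0,"grip": 0},{"offset": [0,0,3],"twist": 0,"grip": 0},{"offset": [0,0,4],"twist": 0,"grip": 0},{"offset": [0,0,4],"twist": 0,"grip": 0}]}}

```text
time: 18.65
tool_pos: [0.6332, -0.2514, 0.1955]
tool_rot: [0.001, 0.01, 1.0, -0.0]
contact_force: [-0.5, 0.5, -5.6]
gripper_width: 0.578
```

Emit:
{"method": "play_rows", "body": {"increments": [{"offset": [0,0,0],"twist": 0,"grip": 0},{"offset": [0,0,1],"twist": 0,"grip": 0},{"offset": [0,0,1],"twist": 0,"grip": 0},{"offset": [0,0,1],"twist": 0,"grip": 0},{"offset": [0,0,1],"twist": 0,"grip": 0}]}}

```text
time: 19.07
tool_pos: [0.6329, -0.2512, 0.1936]
tool_rot: [-0.0, 0.01, 1.0, 0.0]
contact_force: [-0.6, 0.1, -6.2]
gripper_width: 0.575
```

Emit:
{"method": "play_rows", "body": {"increments": [{"offset": [0,0,1],"twist": 0,"grip": 0},{"offset": [0,0,2],"twist": 0,"grip": 0},{"offset": [0,0,3],"twist": 0,"grip": 0},{"offset": [0,0,4],"twist": 0,"grip": 0},{"offset": [0,0,4],"twist": 0,"grip": 0}]}}

```text
time: 19.48
tool_pos: [0.6331, -0.2513, 0.1911]
tool_rot: [-0.0, 0.01, 1.0, 0.0]
contact_force: [-4.9, 1.5, 1.3]
gripper_width: 0.576
```

Seated at z 0.191. Release, lift, head for the mat.

Emit:
{"method": "play_rows", "body": {"increments": [{"offset": [0,0,0],"twist": 0,"grip": 0.7},{"offset": [0,0,0],"twist": 0,"grip": 1},{"offset": [0,0,0],"twist": 0,"grip": 1},{"offset": [0,0,0],"twist": 0,"grip": 1},{"offset": [0,0,0],"twist": 0,"grip": 1}]}}

```text
time: 19.9
tool_pos: [0.6332, -0.2514, 0.1903]
tool_rot: [0.001, 0.01, 1.0, -0.0]
contact_force: [-0.4, -0.7, 0.5]
gripper_width: 0.999
```

Emit:
{"method": "play_rows", "body": {"increments": [{"offset": [0,0,-20],"twist": 0,"grip": 1},{"offset": [0,0,-50],"twist": 0,"grip": 1},{"offset": [0,0,-85],"twist": 0,"grip": 1},{"offset": [0,0,-95],"twist": 0,"grip": 1},{"offset": [0,0,-95],"twist": 0,"grip": 1}]}}

```text
time: 20.32
tool_pos: [0.6344, -0.252, 0.2903]
tool_rot: [0.004, 0.01, 1.0, -0.002]
contact_force: [0.1, 1.2, 0.3]
gripper_width: 1.0
```

```bash
python3 go.py .667,.199,.28,68.8
```

```text
t 20.3167 [ 634.4 -252.   290.3] yaw 88.8 tilt z [ 0.008 -0.004 -1.   ] w 1.0002166188088681 F [0.1 1.2 0.3]
.667,.199,.28,68.8 1 / 3 off [ -7.7 150.5   3.4] twist 0.116 rows 3.6
.667,.199,.28,68.8 2 / 3 off [  9.8 150.4   3.4] twist 0.116 rows 3.6
.667,.199,.28,68.8 3 / 3 off [ 27.2 148.2   3.4] twist 0.116 rows 3.6
```

Emit:
{"method": "play_rows", "body": {"increments": [{"offset": [-2,37,0],"twist": 0.03,"grip": 1},{"offset": [-4,75,1],"twist": 0.06,"grip": 1},{"offset": [-6,113,2],"twist": 0.09,"grip": 1},{"offset": [-8,150,3],"twist": 0.116,"grip": 1},{"offset": [-8,150,3],"twist": 0.116,"grip": 1}]}}

```text
time: 20.73
tool_pos: [0.6434, -0.0958, 0.2787]
tool_rot: [-0.002, 0.066, 0.998, 0.002]
contact_force: [0.1, 0.6, 0.1]
gripper_width: 1.0
```

Emit:
{"method": "play_rows", "body": {"increments": [{"offset": [2,37,0],"twist": 0.03,"grip": 1},{"offset": [5,75,0],"twist": 0.06,"grip": 1},{"offset": [7,113,0],"twist": 0.09,"grip": 1},{"offset": [10,150,0],"twist": 0.116,"grip": 1},{"offset": [10,150,0],"twist": 0.116,"grip": 1}]}}

```text
time: 21.15
tool_pos: [0.6539, 0.0538, 0.2795]
tool_rot: [-0.002, 0.124, 0.992, 0.001]
contact_force: [-0.1, -0.6, 0.4]
gripper_width: 1.003
```

Emit:
{"method": "play_rows", "body": {"increments": [{"offset": [7,37,0],"twist": 0.03,"grip": 1},{"offset": [14,75,0],"twist": 0.06,"grip": 1},{"offset": [21,113,0],"twist": 0.09,"grip": 1},{"offset": [27,148,0],"twist": 0.116,"grip": 1},{"offset": [27,148,0],"twist": 0.116,"grip": 1}]}}

```text
time: 21.57
tool_pos: [0.6648, 0.2034, 0.2798]
tool_rot: [-0.001, 0.181, 0.983, 0.001]
contact_force: [-0.6, -0.6, 0.6]
gripper_width: 1.0
```

```bash
python3 go.py .667,.199,.182,68.8; python3 -c "
from fit import *
f=manip.grab_frame('top')
o=[fit(f,'ball',[.430,.235,0],.01,115)[1],fit(f,'vee',[.633,-.251,0],.01,185)[1]]
cv2.imwrite('pics/fit2.png',cv2.resize(np.hstack(o),(700,350),interpolation=cv2.INTER_AREA))"
```

```text
t 21.5667 [664.8 203.4 279.8] yaw 69.1 tilt z [-0.002  0.002 -1.   ] w 0.9996750177688186 F [-0.6 -0.6  0.6]
.667,.199,.182,68.8 1 / 1 off [-3.6 -3.3 97.8] twist 0.006 rows 2.3
ball [0.4274 0.2467] ang deg 6.2 1-iou 0.422
vee [ 0.6281 -0.251 ] ang deg -2.4 1-iou 0.086
```

View pics/fit2.png

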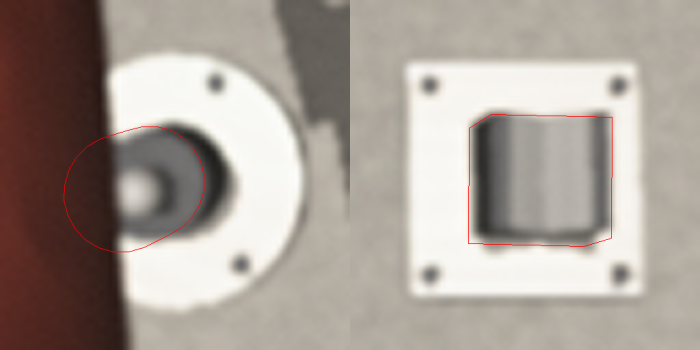

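The vee-block stands about 4 mm from the middle of the square base (crop 540,180). The arm hides part of the ball locator (160,190), so its fit failed; I'll check it later. Pick up the angle stop again.

Emit:
{"method": "play_rows", "body": {"increments": [{"offset": [-3,-3,30],"twist": 0.006,"grip": 1},{"offset": [-3,-3,60],"twist": 0.006,"grip": 1},{"offset": [-3,-3,84],"twist": 0.006,"grip": 1},{"offset": [-3,-3,99],"twist": 0.006,"grip": 1},{"offset": [-3,-3,99],"twist": 0.006,"grip": 1}]}}

```text
time: 22.03
tool_pos: [0.665, 0.1929, 0.1766]
tool_rot: [-0.005, 0.187, 0.982, -0.002]
contact_force: [-1.2, -0.1, -1.3]
gripper_width: 1.0
```

Emit:
{"method": "play_rows", "body": {"increments": [{"offset": [0,0,0],"twist": 0,"grip": 0},{"offset": [0,0,0],"twist": 0,"grip": 0},{"offset": [0,0,0],"twist": 0,"grip": 0},{"offset": [0,0,0],"twist": 0,"grip": 0},{"offset": [0,0,0],"twist": 0,"grip": 0}]}}

```text
time: 22.45
tool_pos: [0.6687, 0.1953, 0.1863]
tool_rot: [0.003, 0.186, 0.982, 0.002]
contact_force: [1.0, 1.7, 5.0]
gripper_width: 0.455
```

Emit:
{"method": "play_rows", "body": {"increments": [{"offset": [0,0,0],"twist": 0,"grip": 0},{"offset": [0,0,0],"twist": 0,"grip": 0},{"offset": [0,0,0],"twist": 0,"grip": 0},{"offset": [0,0,0],"twist": 0,"grip": 0},{"offset": [0,0,0],"twist": 0,"grip": 0}]}}

```text
time: 22.87
tool_pos: [0.6687, 0.1954, 0.1862]
tool_rot: [0.003, 0.186, 0.982, 0.002]
contact_force: [2.4, 1.4, 7.0]
gripper_width: 0.456
```

Emit:
{"method": "play_rows", "body": {"increments": [{"offset": [0,0,-5],"twist": 0,"grip": 0},{"offset": [0,0,-25],"twist": 0,"grip": 0},{"offset": [0,0,-55],"twist": 0,"grip": 0},{"offset": [0,0,-85],"twist": 0,"grip": 0},{"offset": [0,0,-110],"twist": 0,"grip": 0}]}}

```text
time: 23.28
tool_pos: [0.6663, 0.1945, 0.2926]
tool_rot: [-0.001, 0.186, 0.983, -0.001]
contact_force: [0.7, -0.7, -4.7]
gripper_width: 0.457
```

```bash
python3 go.py .486,-.026,.29,80.3
```

```text
t 23.2833 [666.3 194.5 292.6] yaw 68.5 tilt z [-0.003 -0.001 -1.   ] w 0.4572636111222599 F [ 0.7 -0.7 -4.7]
.486,-.026,.29,80.3 1 / 2 off [  43.6 -135.6    1.3] twist -0.103 rows 3.4
.486,-.026,.29,80.3 2 / 2 off [  57.2 -130.4    1.3] twist -0.103 rows 3.4
```

Emit:
{"method": "play_rows", "body": {"increments": [{"offset": [6,-20,0],"twist": -0.02,"grip": 0},{"offset": [15,-48,0],"twist": -0.04,"grip": 0},{"offset": [25,-78,0],"twist": -0.06,"grip": 0},{"offset": [34,-107,0],"twist": -0.08,"grip": 0},{"offset": [43,-136,0],"twist": -0.103,"grip": 0}]}}

```text
time: 23.7
tool_pos: [0.5752, 0.0829, 0.2907]
tool_rot: [-0.002, 0.135, 0.991, -0.001]
contact_force: [-0.1, -0.3, -4.4]
gripper_width: 0.458
```

Emit:
{"method": "play_rows", "body": {"increments": [{"offset": [14,-32,0],"twist": -0.03,"grip": 0},{"offset": [28,-64,0],"twist": -0.06,"grip": 0},{"offset": [42,-96,0],"twist": -0.09,"grip": 0},{"offset": [51,-118,0],"twist": -0.1,"grip": 0},{"offset": [56,-130,0],"twist": -0.103,"grip": 0}]}}

```text
time: 24.12
tool_pos: [0.4857, -0.0278, 0.2906]
tool_rot: [-0.003, 0.085, 0.996, -0.0]
contact_force: [0.2, 0.3, -5.1]
gripper_width: 0.456
```

Emit:
{"method": "play_rows", "body": {"increments": [{"offset": [0,0,10],"twist": 0,"grip": 0},{"offset": [0,0,20],"twist": 0,"grip": 0},{"offset": [0,0,20],"twist": 0,"grip": 0},{"offset": [0,0,20],"twist": 0,"grip": 0},{"offset": [0,0,20],"twist": 0,"grip": 0}]}}

```text
time: 24.53
tool_pos: [0.4887, -0.0257, 0.2721]
tool_rot: [-0.001, 0.084, 0.996, 0.0]
contact_force: [-0.2, 0.3, -5.5]
gripper_width: 0.452
```

```bash
python3 go.py .488,-.026,.195,80.3
```

```text
t 24.5333 [488.7 -25.7 272.1] yaw 80.4 tilt z [-0.001  0.    -1.   ] w 0.4520142245646515 F [-0.2  0.3 -5.5]
.488,-.026,.195,80.3 1 / 1 off [ 0.7 -0.4 77.1] twist 0.002 rows 1.8
```

Contact is expected at about z 0.192.

Emit:
{"method": "play_rows", "body": {"increments": [{"offset": [0,0,25],"twist": 0,"grip": 0},{"offset": [0,0,50],"twist": 0,"grip": 0},{"offset": [0,0,65],"twist": 0,"grip": 0},{"offset": [0,0,71],"twist": 0,"grip": 0},{"offset": [0,0,74],"twist": 0,"grip": 0}]}}

```text
time: 24.95
tool_pos: [0.4884, -0.0258, 0.1977]
tool_rot: [-0.001, 0.084, 0.996, 0.0]
contact_force: [0.6, 0.3, -4.3]
gripper_width: 0.453
```

Emit:
{"method": "play_rows", "body": {"increments": [{"offset": [0,0,1],"twist": 0,"grip": 0},{"offset": [0,0,2],"twist": 0,"grip": 0},{"offset": [0,0,3],"twist": 0,"grip": 0},{"offset": [0,0,4],"twist": 0,"grip": 0},{"offset": [0,0,4],"twist": 0,"grip": 0}]}}

```text
time: 25.37
tool_pos: [0.4888, -0.0264, 0.1953]
tool_rot: [0.001, 0.084, 0.996, -0.0]
contact_force: [0.5, 0.2, -5.7]
gripper_width: 0.456
```

Emit:
{"method": "play_rows", "body": {"increments": [{"offset": [0,0,0],"twist": 0,"grip": 0},{"offset": [0,0,1],"twist": 0,"grip": 0},{"offset": [0,0,2],"twist": 0,"grip": 0},{"offset": [0,0,2],"twist": 0,"grip": 0},{"offset": [0,0,2],"twist": 0,"grip": 0}]}}

```text
time: 25.78
tool_pos: [0.4884, -0.0263, 0.1926]
tool_rot: [-0.0, 0.084, 0.996, 0.0]
contact_force: [0.4, 0.3, -5.3]
gripper_width: 0.456
```

Emit:
{"method": "play_rows", "body": {"increments": [{"offset": [0,0,1],"twist": 0,"grip": 0},{"offset": [0,0,2],"twist": 0,"grip": 0},{"offset": [0,0,2],"twist": 0,"grip": 0},{"offset": [0,0,2],"twist": 0,"grip": 0},{"offset": [0,0,2],"twist": 0,"grip": 0}]}}

```text
time: 26.2
tool_pos: [0.4888, -0.0264, 0.1923]
tool_rot: [-0.001, 0.084, 0.996, -0.0]
contact_force: [-7.5, 0.5, 7.6]
gripper_width: 0.453
```

Emit:
{"method": "play_rows", "body": {"increments": [{"offset": [0,0,0],"twist": 0,"grip": 0.7},{"offset": [0,0,0],"twist": 0,"grip": 1},{"offset": [0,0,0],"twist": 0,"grip": 1},{"offset": [0,0,0],"twist": 0,"grip": 1},{"offset": [0,0,0],"twist": 0,"grip": 1}]}}

```text
time: 26.62
tool_pos: [0.4888, -0.0264, 0.1909]
tool_rot: [0.0, 0.084, 0.996, -0.0]
contact_force: [0.2, -0.3, 1.1]
gripper_width: 1.001
```

Emit:
{"method": "play_rows", "body": {"increments": [{"offset": [0,0,-20],"twist": 0,"grip": 1},{"offset": [0,0,-50],"twist": 0,"grip": 1},{"offset": [0,0,-85],"twist": 0,"grip": 1},{"offset": [0,0,-120],"twist": 0,"grip": 1},{"offset": [0,0,-120],"twist": 0,"grip": 1}]}}

```text
time: 27.03
tool_pos: [0.491, -0.0268, 0.3192]
tool_rot: [0.007, 0.084, 0.996, -0.001]
contact_force: [1.0, 0.5, 1.0]
gripper_width: 1.001
```

Emit:
{"method": "play_rows", "body": {"increments": [{"offset": [10,-35,0],"twist": 0,"grip": 1},{"offset": [20,-70,0],"twist": 0,"grip": 1},{"offset": [30,-105,0],"twist": 0,"grip": 1},{"offset": [40,-140,0],"twist": 0,"grip": 1},{"offset": [50,-175,0],"twist": 0,"grip": 1}]}}

```text
time: 27.45
tool_pos: [0.4089, -0.1916, 0.3108]
tool_rot: [0.0, 0.084, 0.996, -0.0]
contact_force: [-0.1, -0.4, 0.2]
gripper_width: 1.001
```

Emit:
{"method": "play_rows", "body": {"increments": [{"offset": [5,-35,0],"twist": 0,"grip": 1},{"offset": [10,-70,0],"twist": 0,"grip": 1},{"offset": [15,-105,0],"twist": 0,"grip": 1},{"offset": [15,-120,0],"twist": 0,"grip": 1},{"offset": [15,-120,0],"twist": 0,"grip": 1}]}}

```text
time: 27.87
tool_pos: [0.3741, -0.309, 0.3109]
tool_rot: [0.0, 0.086, 0.996, -0.001]
contact_force: [-0.0, 0.3, -1.0]
gripper_width: 0.999
```

```bash
python3 go.py; python3 -c "
from fit import *
f=manip.grab_frame('top')
o=[fit(f,'ball',[.430,.235,0],.01,115)[1],fit(f,'vee',[.633,-.251,0],.01,185)[1],fit(f,'angle',[.486,-.026,-.17],.01,110)[1]]
cv2.imwrite('pics/top9.png',np.vstack([cv2.resize(np.hstack(o),(780,260),interpolation=cv2.INTER_AREA),cv2.resize(f[100:310,20:490],(780,340))]))
for n in 'tape_roll','nylon_block','screw':
    for d in manip.tip_of(n,'top')[:2]: print(n,round(d['p'],2),w('top',d['xyz']).round(3))"
```

```text
t 27.8667 [ 374.1 -309.   310.9] yaw 80.1 tilt z [ 0.    -0.001 -1.   ] w 0.9986554209645309 F [-0.   0.3 -1. ]
ball [0.429  0.2324] ang deg -5.2 1-iou 0.278
vee [ 0.6281 -0.2515] ang deg -1.3 1-iou 0.086
angle [ 0.4854 -0.028 ] ang deg -10.6 1-iou 0.279
tape_roll 0.74 [ 0.436 -0.225 -0.002]
nylon_block 0.63 [ 0.641 -0.027 -0.001]
nylon_block 0.34 [ 0.632 -0.249  0.   ]
```

View pics/top9.png

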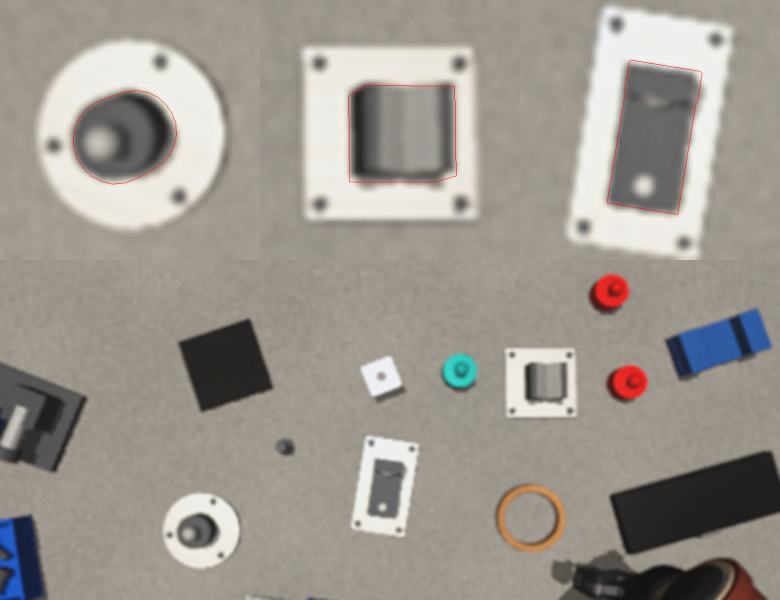

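All three locators stand central on their own bases (mosaic 200,530; 545,382; 386,487). The screw (285,447), nylon block (381,376) and tape (531,517) are where they were, and the arm is clear at bottom right. Hand in.

```bash
python3 -c "
from plant import manip
print(manip.job_done())"
```

```text
the job is handed in; nothing more can be done
None
```

All three locators now stand upright on their own bases, and I handed the job in at about 28 s of the allowed 104 s. I parked the angle stop on the mat, put the ball locator on the round base and the vee-block on the square base, then set the angle stop on the oblong base. Each was lowered until the wrist force showed contact before I released it.

| Locator | Distance from base centre in the last top view (limit 15 mm) |
|---|---|
| Ball locator | about 3 mm |
| Vee-block | about 4 mm |
| Angle stop | about 2 mm, length within about 1° of the base's |

- **Fit quality:** the outline fits for the ball locator and angle stop were loose (overlap about 0.72). An earlier ball fit failed because the arm hid part of it. In the last picture the outlines lie on all three pieces.
- **Bystanders:** the networks found the tape roll and nylon block within a few mm of where they started. They did not find the screw in the last picture, and I judged it unmoved by eye.
- **Robot:** it ended clear of everything with the gripper open.

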